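Clamp a brass wheel with the ring of the wheel clamp

TASK

Stand the brass wheel, pinion up, on top of the little steel wheel clamp, between its two fixed posts and its brass driving pin. Then turn the clamp's slim knurled ring clockwise until the pin presses the wheel snugly but gently against the two posts (aim at 9 N; 16 N would mark the teeth), without touching the fixed collars above and below the ring, and let go. Leave the other things on the bench alone.

Things in the scene. Friction and masses are not known exactly. Their poses are not given: they have to be found in the camera images.
- wheel_mid (a point): centre of the loose brass wheel: a toothed disc 20 mm in diameter, 5 mm thick, lying flat on the rosewood block, a solid steel pinion 9 mm in diameter rising from its middle, its top 30 mm above the disc's underside (point 15 mm above the underside, on the axis, z along the pinion); about 30 g
- block: rosewood sorting block, fixed, 110 mm along its x, 150 mm along its y, 30 mm high; origin at the centre of its underside. The wheel stands on its top, pinion up.
- chuck: the fixed steel wheel clamp, a round stack with a vertical axis; origin at the centre of its underside, z up. From the bottom: base disc 110 mm in diameter and 10 mm thick, lower collar, turning ring, upper collar with a flat top 58 mm above the bench. On that top stand two fixed posts and the driving pin.
- chuck_top (a point): centre of the upper collar's flat top, on the clamp's axis, 58 mm above the bench
- nest (a point): where the middle of the wheel's underside ends up when it bears on both posts, on the upper collar's top, 15 mm out from the axis along the clamp's x
- load_point (a point): a good place to set the middle of the wheel's underside down: 3 mm short of the nest, on the upper collar's top, clear of the posts by 2 mm and of the pin by 3 mm or more
- posts: the two fixed steel posts, 5 mm in diameter, 9 mm high, standing on the upper collar's top at (21, -11) and (7, -10) mm in the clamp's x and y; origin on the axis, 58 mm above the bench
- pin: the brass driving pin, 7 mm in diameter, standing 10 mm above the upper collar's top, 21 mm from the clamp's axis in a curved slot; it swings clockwise (seen from above) round the axis towards the wheel. It is sprung: about 11 N per mm. Body origin on the axis, 34 mm above the bench.
- ring_mid (a point): centre of the slim turning ring, 40 mm above the bench, on the clamp's axis. The ring is 64 mm in diameter, knurled, 14 mm high (33 to 47 mm above the bench). Clockwise seen from above drives the pin to the wheel; it stays where it is left and can be let go and gripped afresh.
- ring: the same ring, by feel: clockwise it first turns almost freely through an unknown play of 0 to 0.5 rad, then takes the pin along against a steady drag (0.30 N m moving, 0.05 to 0.1 N m left when the hand stops) for 0.4 to 0.66 rad until the wheel bears on both posts; then each newton on the wheel adds 0.015 to 0.02 N m, moving or stopped (9 N: some 0.16 N m more, about 0.12 rad further).
- lower: lower fixed collar under the ring, 70 mm in diameter, 10 to 32 mm above the bench (the ring begins 1 mm over it); not to be touched; origin at the centre of its underside
- upper: upper fixed collar over the ring, 54 mm in diameter, 48 to 58 mm above the bench; not to be touched by the fingers (the wheel stands on it); origin at the centre of its underside
- tray (a joint): tilt of the tin tray of rejected wheels on its pivot stand (110 x 158 x 75 mm in all, beyond the chuck and the block); 0 when level; to be left alone
- bakelite: dark bakelite box of steel arbors, 75 x 110 x 32 mm, loose; origin at the centre of its underside; to be left alone
- jar: white glass jar with a metal lid, 64 mm in diameter, 74 mm high, loose; origin at the centre of its underside; to be left alone
- caliper: chrome caliper lying flat, about 60 x 150 x 8 mm, loose; origin at the underside of its bar; to be left alone
There are look-alikes about, which are no part of the job. Leave any red look-alike of the chuck alone.

How it is judged:
By the outcome, as a careful person would: the job done as asked, in the order asked, and still so for the second after the job is handed in, with the robot touching nothing.
It also fails if it takes over 69 s, if anything falls off the work surface, if the arm or the gripper's body presses on something with over 40 N, if the wrist force passes 120 N, or if a joint passes its speed limit or range.

ROBOT

A 6-joint arm with a two-finger parallel gripper is mounted at the origin on the work surface. World frame = base frame: x ahead of the robot, y to its left, z up, the work surface at z = 0. Lengths are in mm, angles in rad, forces in N, time in s.
With the tool pointing down it reaches from about 300 to 850 mm from the base axis. Payload 4.2 kg.
Tool frame: the origin (TCP) lies between the finger pads; the fingertips stand 25 mm ahead of it and the grasp point (between the pads) lies 6 mm ahead of it; z points along the fingers, y is the line along which they close (so a half turn about z gives the same grasp; the last joint's range is limited). The gripper opens to 91 mm and grips with 3 to 60 N. Pads are 32 mm wide; open, the fingers measure 118 mm over their backs; the gripper's body (76 mm by 178 mm) begins 60 mm behind the grasp point.
Start: joints at [-1.291, 0.32, 1.565, -0, 1.257, -0.02], TCP at [169.817, -549.366, 238.976] pointing down, gripper open.
Joint ranges: [-3.11, 3.11], [-0.84, 2.01], [0.21, 2.61], [-1.34, 4.49], [0.05, 2.63], [-2.56, 2.56]. Speed limits (rad/s): [2.57, 2.57, 3.14, 3.14, 3.14, 3.14].

INTERFACE

Orientations are given as a rotation vector (axis times angle).
In Python, from cell import * gives the robot as it stands.
- The arm moves only by the tool drive_tool, never from a script. Its argument "motion" is a list that holds one entry, the list of rows, each a list of 6 numbers: the shift along the tool's x, y, z in units of 0.2 m (1.0 is 0.2 m), then the turn, a rotation vector about the tool's x, y, z in units of 180 degrees (1.0 is 180 degrees). In form: [[[x, y, z, ax, ay, az], ...]]. A call has exactly 5 rows; each row shifts and turns the commanded pose from where the row before left it, along the tool's axes as they then stand; what a row does not reach is not made up. A row lasts 1/12 s, in which the tool goes at most 41.7 mm and 7.16 degrees, less where a joint would pass 70% of its speed; a pose out of reach is approached as far as the arm can. A call with a number of a shift or a turn outside -1 to 1 is refused whole. A call with a gripper value outside its range is refused whole. "jaw" is the closure in counts, from 0 (fully open) to 255 (shut), set as the call begins (left out, the last holds). The fingers move at their own pace and stop on an object; "force" is the grip in N (left out, the last holds). Time passes only in rows, so rows that do not move let the fingers close, or fill a call up. It gives the time, the measured TCP pose, the force, the opening and the grip force at its end, in the units of the state.
- sense(): the state, without advancing time (a new reading comes with each control period).
- read_camera(name): name is "scene" or "top"; returns a dict with "img" (420x560x3 uint8, blue, green, red), "vertical_fov" (degrees; the focal length in pixels is half the picture's height over the tangent of half this angle, whatever the lens; pixels are square), "cx", "cy" (the principal point, pixels), "eye" and "rotation" of the camera in the world. Camera axes: x right, y down, z forward; pixel columns grow to the right and rows downward; lengths in mm; the calibration is good to about 2 mm. A picture is of the moment at which its call begins. There is no depth.
- sign_off(): hands the job in; it is judged then, once.
Trained networks look in a picture, given as the dict that the camera call returned (one of the last four; its "shot" number tells which), for a name from the list of things; names that differ only in an ending like _2 or _b are one class to them, and where a whole thing is asked for, a point or a joint stands for the part that bears it (a point fixed in the world has none). Each returns a list of dicts, best first, with "conf" (0 to 1); they miss things now and then, are a little off and sometimes report something else, mostly with a low value. They report only what shows in the picture. A call takes as long as a camera call. They do not tell look-alikes from the thing itself.
- find_in(picture, name): "rect" ([left, top, width, height] in pixels, round what is visible of it).
The state is a dict: "t": time; "joint_pos": joint angles; "dq": joint speeds; "joint_torque": joint torques, N m; "position": TCP position; "tcp_rot": TCP orientation; "force": force on the tool from outside, world axes, zero at the start; "torque": the same for the moment, N m; "opening": finger opening in mm; "grip_force": force on a finger pad.
Only numpy, scipy, OpenCV 4.12 (cv2) and the standard library are available. Lean on these libraries where they do the work, as an engineer would, in place of code of your own. Each camera call takes 0.05 s, during which the arm holds its last target. There are 200 camera calls.

## Working session

There is one attempt and no reset: what is moved stays moved. The work goes in short steps, Python scripts to look and compute and a tool call to move; the robot and the scene stay as the last step left them, time stands still between calls to the robot, and variables do not carry over. Pictures are saved under pics/ and viewed, at most 10 in all, crops included, and the job is handed in when it is done.

Besides the shell and the picture viewer there is one more tool, called after ">>>" as a command line: name --argument value ..., lists and objects as JSON in quotes. drive_tool: Moves the arm, as the interface text tells. Its arguments: {"type":"object","properties":{"motion":{"type":"array"},"jaw":{"type":"number"},"force":{"type":"number"}},"required":["motion"]}

```bash
ls; mkdir -p pics
cat > h.py <<'E'
from cell import *
import numpy as np, cv2
from scipy.spatial.transform import Rotation as R
def K(p):
    f=p["img"].shape[0]/2/np.tan(np.radians(p["vertical_fov"])/2); return f
def ray(p,u,v):
    f=K(p); d=np.array([(u-p["cx"])/f,(v-p["cy"])/f,1.]); return np.array(p["eye"]),np.array(p["rotation"])@d
def onz(p,u,v,z):
    e,d=ray(p,u,v); return e+d*(z-e[2])/d[2]
def proj(p,X):
    c=np.array(p["rotation"]).T@(np.array(X,float)-p["eye"]); f=K(p); return np.array([p["cx"]+f*c[0]/c[2],p["cy"]+f*c[1]/c[2]])
def tri(rs):
    A=np.zeros((3,3));b=np.zeros(3)
    for e,d in rs:
        d=d/np.linalg.norm(d);M=np.eye(3)-np.outer(d,d);A+=M;b+=M@e
    return np.linalg.solve(A,b)
E
python3 - <<'E'
from h import *
np.set_printoptions(precision=3,suppress=True)
P={n:read_camera(n) for n in("scene","top")}
for n,p in P.items():
    cv2.imwrite(f"pics/{n}0.png",p["img"]); print(n,{k:v for k,v in p.items() if k!="img"})
    for t in("wheel_mid","chuck","pin","posts","ring","block","upper"):
        for d in find_in(p,t)[:3]: print(t,np.round(d["rect"],1),round(d["conf"],2))
print(sense())
E
```

```text
pics
scene {'vertical_fov': 51.43527830415829, 'cx': 284.4960089434119, 'cy': 207.094954224938, 'eye': array([1003.125,  683.218,  688.317]), 'rotation': array([-0.681, -2.503,  1.253]), 'shot': 1}
wheel_mid [337.9 260.    6.3  11.8] 0.45
chuck [207.6 144.   36.4  27.6] 0.86
chuck [172.8 176.5  46.9  34.8] 0.76
chuck [309.9 192.6  48.   39.7] 0.28
pin [233.6 167.7  36.9  34.5] 0.23
posts [177.7 217.2  60.6  61.5] 0.7
posts [307.7 360.3  91.5  59.7] 0.68
ring [177.2 186.4  25.1   9.1] 0.74
ring [243.1 177.7  20.5   9.7] 0.67
ring [213.4 151.1  18.8   7.7] 0.66
block [305.4 248.   88.6  68. ] 0.94
upper [181.5 179.2  19.6  13.1] 0.76
upper [213.9 143.1  14.9  12. ] 0.64
upper [240.7 164.   24.5  17.8] 0.56
top {'vertical_fov': 42.47245026351065, 'cx': 276.201644804673, 'cy': 213.36894860077993, 'eye': array([ 343.027,   -5.505, 1562.311]), 'rotation': array([-2.144,  2.137, -0.192]), 'shot': 2}
chuck [323.5 216.5  43.4  37.6] 0.97
chuck [387.6 215.6  33.9  33.9] 0.93
chuck [334.9 161.3  39.4  38.2] 0.72
pin [396.9 173.4  26.7  21.6] 0.2
block [170.  211.1  61.2  52.4] 0.65
block [325.8 216.   38.6  37.1] 0.24
upper [398.8 224.   21.8  19.5] 0.56
upper [348.2 167.8  17.2  17.9] 0.56
upper [338.8 219.5  19.8  22.9] 0.54
{'t': 0.8, 'joint_pos': array([-1.291,  0.32 ,  1.564,  0.   ,  1.257, -0.02 ]), 'dq': array([-0.001,  0.   ,  0.001, -0.   ,  0.002,  0.   ]), 'joint_torque': array([  0.003, -41.23 , -23.222,   0.073,   0.038,  -0.   ]), 'position': array([ 169.825, -549.353,  239.031]), 'tcp_rot': array([3.106, 0.469, 0.   ]), 'force': array([-0.233,  0.136,  0.094]), 'torque': array([0.038, 0.094, 0.036]), 'grip_force': 0.0, 'opening': 90.9140543733347}
```

```bash
sed -i 's/np.array(p\["rotation"\])/R.from_rotvec(p["rotation"]).as_matrix()/' h.py; python3 -c "
import cv2
for n in('scene','top'): cv2.imwrite(f'pics/{n}0b.png',cv2.resize(cv2.imread(f'pics/{n}0.png'),(800,600),interpolation=cv2.INTER_CUBIC))"
```

```text
(no output)
```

View pics/scene0b.png

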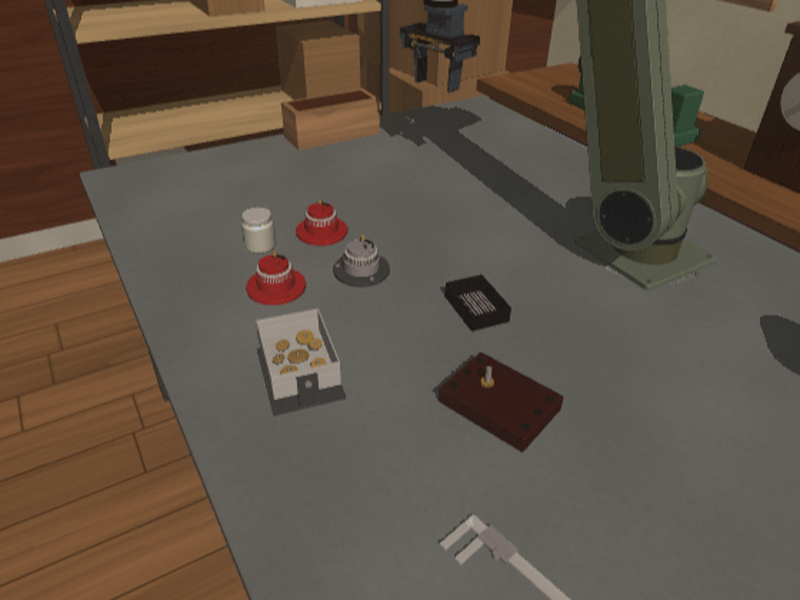

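View pics/top0b.png

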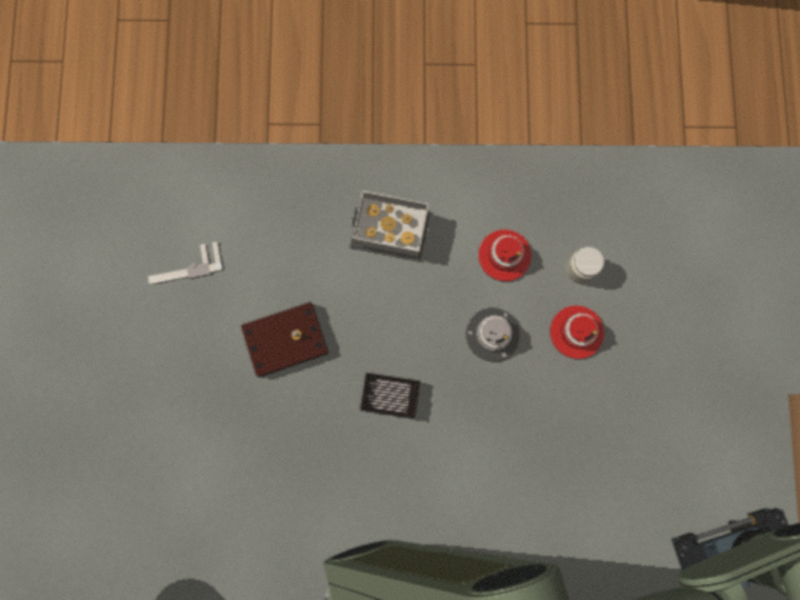

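```bash
python3 -c "
import cv2,numpy as np
s=cv2.imread('pics/scene0.png');t=cv2.imread('pics/top0.png')
c=lambda i,u,v:cv2.resize(i[v-19:v+18,u-25:u+25],(400,296),interpolation=cv2.INTER_CUBIC)
cv2.imwrite('pics/m1.png',np.vstack([np.hstack([c(s,253,181),c(t,345,233)]),np.hstack([c(s,341,263),c(t,207,235)])]))"
```

```text
(no output)
```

View pics/m1.png

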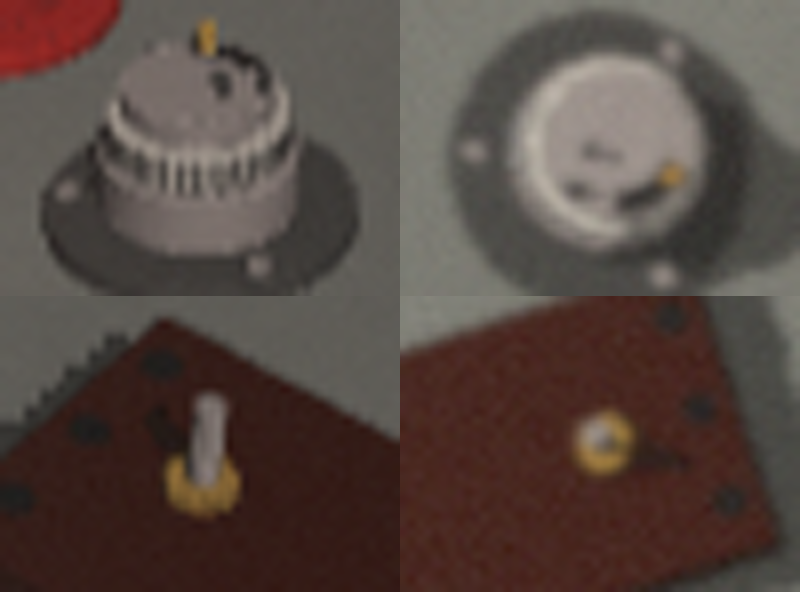

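```bash
cat > m.py <<'E'
from h import *
from scipy.optimize import least_squares
np.set_printoptions(precision=2,suppress=True)
P={n:read_camera(n) for n in("scene","top")}
s,t=P["scene"],P["top"]
def px(c,x,y): return c[0]-25+(x+.5)/8-.5, c[1]-19+(y+.5)/8-.5
def cen(p,u,v,r=2.2,sg=1,f=None):  # centroid of |difference to local median|
    g=p["img"].astype(float); g=f(g) if f else g.mean(2)
    for _ in range(4):
        yy,xx=np.mgrid[:g.shape[0],:g.shape[1]]; d=np.hypot(xx-u,yy-v); m=d<r
        bg=np.percentile(g[d<r+2],30); w=np.clip(sg*(g-bg),0,None)*m; u,v=(w*xx).sum()/w.sum(),(w*yy).sum()/w.sum()
    return np.array([u,v])
gold=lambda g:(g[...,2]-g[...,0])
C={"s":(253,181),"t":(345,233)}
sc={"t":[cen(t,*px(C["t"],x-400,y)) for x,y in((672,50),(473,150),(662,275))],
    "s":[cen(s,*px(C["s"],x,y)) for x,y in((67,190),(258,266))]}
print(sc)
# screws at z=10
for q in sc["t"]: print("top screw",onz(t,*q,10))
for q in sc["s"]: print("scene screw",onz(s,*q,10))
a=np.array([onz(t,*q,10)[:2] for q in sc["t"]]); print("mean",a.mean(0),np.hypot(*(a-a.mean(0)).T))
pt=cen(t,*px(C["t"],672-400,175),2.0,1,gold); ps=cen(s,*px(C["s"],207,38),2.5,1,gold)
print("pin",pt,ps,tri([ray(t,*pt),ray(s,*ps)]),onz(t,*pt,66),onz(s,*ps,63))
wt=cen(t,*px((207,235),603-400,441-296),4.5,1,lambda g:g[...,1]); ws=px((341,263),203,484-296); wp=px((341,263),210,402-296)
print("wheel top cen",wt,onz(t,*wt,36),"scene disc",ws,onz(s,*ws,34),"pin top",wp,onz(s,*wp,59),tri([ray(t,*wt),ray(s,*ws)]))
for n,(x,y) in {"pt":(597-400,430-296)}.items():
    q=px((207,235),x,y); print("pinion top",onz(t,*q,60),tri([ray(t,*q),ray(s,*wp)]))
E
python3 m.py
```

```text
{'t': [array([353.35, 220.01]), array([328.64, 232.4 ]), array([352.39, 248.22])], 's': [array([235.89, 185.33]), array([259.88, 194.7 ])]}
top screw [ 585.08 -249.25   10.  ]
top screw [ 548.44 -176.66   10.  ]
top screw [ 502.67 -244.68   10.  ]
scene screw [ 581.8  -249.47   10.  ]
scene screw [ 545.22 -176.5    10.  ]
mean [ 545.4  -223.53] [47.29 46.96 47.68]
pin [353.5  235.47] [253.41 166.08] [ 531.93 -239.59   63.51] [ 532.66 -239.92   66.  ] [ 530.71 -239.31   63.  ]
wheel top cen [206.76 233.77] [539.75 173.03  36.  ] scene disc (340.9375, 267.0625) [539.57 176.35  34.  ] pin top (341.8125, 256.8125) [537.01 171.92  59.  ] [539.33 174.28  32.42]
pinion top [540.76 171.91  60.  ] [539.6  172.71  61.16]
```

```bash
cat > rect.py <<'E'
from h import *
s,t=[read_camera(n) for n in("scene","top")]
cs={"t":np.array([545.4,-223.5]),"s":np.array([542.2,-223.5])}
sc=9; out=[]
for p,c in((t,cs["t"]),(s,cs["s"])):
  row=[]
  for ov in(0,1):
    n=400 if 0 else 290
    yy,xx=np.mgrid[:n,:n]; X=c[0]+(n/2-yy)*64/n; Y=c[1]+(n/2-xx)*64/n
    f=K(p); Rm=R.from_rotvec(p["rotation"]).as_matrix()
    V=np.stack([X,Y,np.full_like(X,58.)],-1)-p["eye"]; V=V@Rm
    im=cv2.remap(p["img"],(p["cx"]+f*V[...,0]/V[...,2]).astype(np.float32),(p["cy"]+f*V[...,1]/V[...,2]).astype(np.float32),cv2.INTER_CUBIC)
    im=cv2.normalize(im,None,0,255,cv2.NORM_MINMAX)
    if ov:
      a=np.radians(162); Ra=np.array([[np.cos(a),-np.sin(a)],[np.sin(a),np.cos(a)]])
      def dr(q,r,col,z):
        w=np.append(c+Ra@np.array(q),58+z)
        # shift into plane z=58 as seen by p
        e=np.array(p["eye"]); w=e+(w-e)*(58-e[2])/(w[2]-e[2])
        cv2.circle(im,(int(n/2-(w[1]-c[1])*n/64),int(n/2-(w[0]-c[0])*n/64)),int(r*n/64),col,1)
      for q in((21,-11),(7,-10)):
        dr(q,2.5,(255,0,0),0); dr(q,2.5,(255,255,0),9)
      dr((0,0),27,(0,255,0),0)
      dr((21*np.cos(1.22),21*np.sin(1.22)),3.5,(0,0,255),0);dr((21*np.cos(1.22),21*np.sin(1.22)),3.5,(0,255,255),10)
    row.append(im)
  out.append(np.hstack(row))
cv2.imwrite("pics/rect1.png",np.vstack(out))
E
python3 rect.py
```

```text
(no output)
```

View pics/rect1.png

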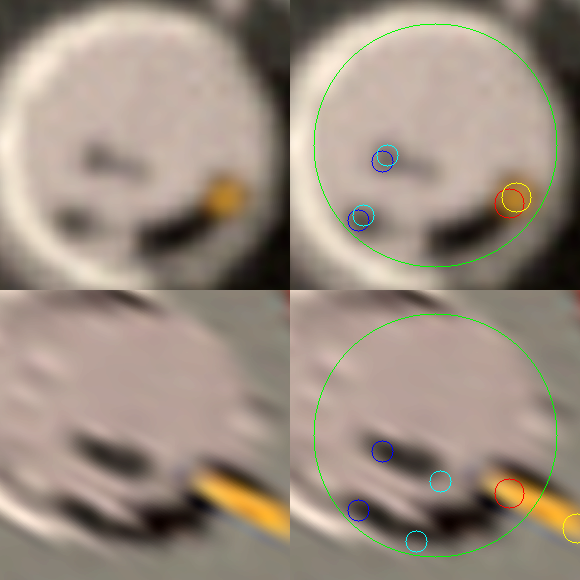

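>>> drive_tool --motion '[[[0,0,0,0,0,0.0318],[0,0,0,0,0,0.0318],[0,0,0,0,0,0.0318],[0.091,-0.178,0,0,0,0],[0.091,-0.178,0,0,0,0]]]' --jaw 180 --force 5

```text
t: 1.42
position: [206.0, -478.4, 238.4]
tcp_rot: [-3.141, 0.005, -0.0]
force: [0.2, 0.8, -0.4]
opening: 60.7
grip_force: 0.0
```

>>> drive_tool --motion '[[[0.091,-0.178,0,0,0,0],[0.091,-0.178,0,0,0,0],[0.091,-0.178,0,0,0,0],[0.091,-0.178,0,0,0,0],[0.091,-0.178,0,0,0,0]]]'

```text
t: 1.83
position: [297.6, -298.4, 239.2]
tcp_rot: [3.141, -0.001, 0.001]
force: [1.8, -0.9, 0.0]
opening: 28.3
grip_force: 0.0
```

>>> drive_tool --motion '[[[0.091,-0.178,0,0,0,0],[0.091,-0.178,0,0,0,0],[0.091,-0.178,0,0,0,0],[0.091,-0.178,0,0,0,0],[0.091,-0.178,0,0,0,0]]]'

```text
t: 2.25
position: [388.6, -120.3, 239.3]
tcp_rot: [3.141, -0.0, 0.002]
force: [0.7, -0.3, 1.0]
opening: 27.0
grip_force: 0.0
```

>>> drive_tool --motion '[[[0.091,-0.178,0,0,0,0],[0.091,-0.178,0,0,0,0],[0.091,-0.178,0,0,0,0],[0.091,-0.178,0,0,0,0],[0.091,-0.178,0,0,0,0]]]'

```text
t: 2.67
position: [479.7, 57.9, 239.2]
tcp_rot: [3.141, 0.001, 0.001]
force: [-0.0, -1.8, -0.2]
opening: 27.1
grip_force: 0.0
```

>>> drive_tool --motion '[[[0.0603,-0.1151,0.125,0,0,0],[0.0603,-0.1151,0.125,0,0,0],[0.0603,-0.1151,0.125,0,0,0],[0.0603,-0.1151,0.125,0,0,0],[0.0603,-0.1151,0.125,0,0,0]]]'

```text
t: 3.08
position: [539.9, 172.3, 112.8]
tcp_rot: [3.142, 0.001, 0.001]
force: [0.0, -0.0, 1.4]
opening: 26.8
grip_force: 0.0
```

Run:
```python
from h import *
p=read_camera("scene"); S=sense(); print(S["position"],S["opening"],S["joint_pos"])
x=S["position"]; print(proj(p,x+[0,0,-25]), proj(p,[540,173,60]),proj(p,[540,173,30]))
i=p["img"][195:295,280:400]; cv2.imwrite("pics/hov.png",cv2.resize(i,None,fx=6,fy=6,interpolation=cv2.INTER_CUBIC))
```

```text
[539.88820389 175.31369045 107.79822176] 26.542098503765814 [0.29254033 0.42309292 1.76358061 0.00263206 0.95910566 1.86017362]
[342.84509505 249.80757223] [341.03555674 257.2512174 ] [339.64990121 267.52438146]
```

View pics/hov.png

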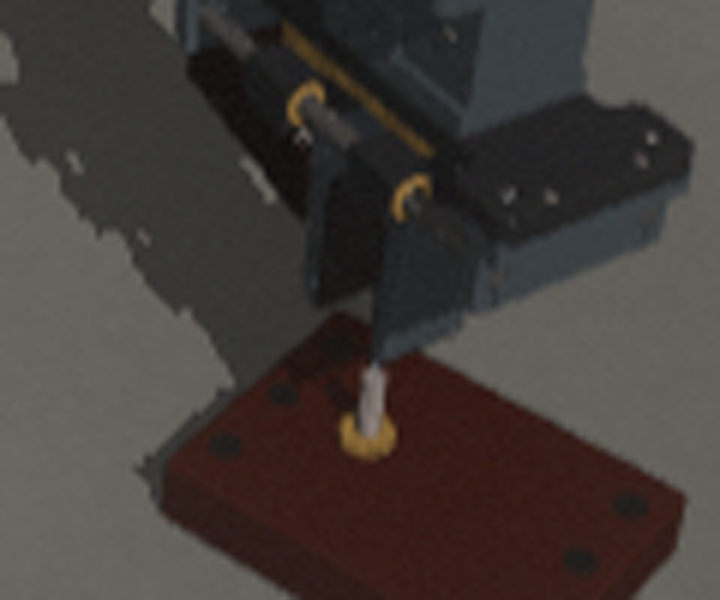

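>>> drive_tool --motion '[[[0,0,0.05,0,0,0],[0,0,0.05,0,0,0],[0,0,0.05,0,0,0],[0,0,0.045,0,0,0],[0,0,0,0,0,0]]]'

```text
t: 3.55
position: [538.2, 169.8, 73.6]
tcp_rot: [3.141, -0.002, -0.004]
force: [0.0, 0.3, -0.2]
opening: 26.8
grip_force: 0.0
```

>>> drive_tool --motion '[[[0,0,0,0,0,0],[0,0,0,0,0,0],[0,0,0,0,0,0],[0,0,0,0,0,0],[0,0,0,0,0,0]]]' --jaw 255 --force 4

```text
t: 3.97
position: [539.8, 171.0, 75.5]
tcp_rot: [-3.141, -0.0, -0.002]
force: [0.5, -0.4, 1.2]
opening: 8.8
grip_force: 4.0
```

Run:
```python
from h import *
for k in range(6):
    S=sense(); print(S["t"],S["position"].round(2),S["force"].round(2),S["torque"].round(3),S["opening"],S["dq"].round(3)); read_camera("top")
```

```text
3.9667 [539.77 170.99  75.49] [ 0.52 -0.44  1.16] [0.094 0.02  0.048] 8.778309872442128 [ 0.002  0.003 -0.001 -0.001 -0.001 -0.001]
4.0167 [539.8  171.04  75.48] [0.14 0.21 0.57] [ 0.048 -0.005  0.007] 8.566937044178538 [ 0.002  0.002 -0.002  0.002 -0.002  0.002]
4.0667 [539.81 171.12  75.45] [0.24 0.99 1.22] [0.06  0.007 0.007] 8.231497225891726 [ 0.002  0.001  0.     0.002 -0.     0.   ]
4.1167 [539.78 171.12  75.35] [-0.59  0.55  1.57] [ 0.125 -0.006  0.017] 8.385714780992878 [ 0.001  0.001  0.002  0.001 -0.001 -0.   ]
4.1667 [539.8  171.15  75.34] [0.31 0.38 1.78] [ 0.116 -0.037  0.03 ] 8.412958173198438 [-0.     0.001  0.001 -0.     0.001 -0.   ]
4.2167 [539.78 171.2   75.31] [-0.61  1.82  1.22] [0.142 0.009 0.03 ] 8.654382120514203 [ 0.001  0.002  0.001 -0.    -0.001  0.001]
```

>>> drive_tool --motion '[[[0,0,0,0,0,0],[0,0,0,0,0,0],[0,0,0.012,0,0,-0.0384],[0,0,0.012,0,0,-0.0384],[0,0,0.012,0,0,-0.0384]]]' --jaw 195

```text
t: 4.68
position: [539.2, 170.8, 67.3]
tcp_rot: [3.088, 0.575, -0.001]
force: [1.4, -0.2, 0.3]
opening: 21.4
grip_force: 0.0
```

>>> drive_tool --motion '[[[0,0,0,0,0,-0.0384],[0,0,0,0,0,-0.0384],[0,0,0,0,0,-0.0384],[0,0,0,0,0,-0.0384],[0,0,0,0,0,-0.0384]]]'

```text
t: 5.1
position: [539.1, 170.8, 67.4]
tcp_rot: [2.778, 1.466, -0.002]
force: [0.1, -0.5, -0.9]
opening: 21.1
grip_force: 0.0
```

>>> drive_tool --motion '[[[0,0,0,0,0,-0.0384],[0,0,0,0,0,-0.0384],[0,0,0,0,0,-0.0384],[0,0,0,0,0,-0.0384],[0,0,0,0,0,-0.0384]]]'

```text
t: 5.52
position: [539.2, 170.8, 67.4]
tcp_rot: [-2.217, -2.225, 0.001]
force: [-1.3, -0.0, -0.1]
opening: 21.9
grip_force: 0.0
```

>>> drive_tool --motion '[[[0,0,0,0,0,0],[0,0,0,0,0,0],[0,0,0,0,0,0],[0,0,0,0,0,0],[0,0,0,0,0,0]]]'

```text
t: 5.93
position: [539.4, 170.9, 67.7]
tcp_rot: [2.225, 2.217, -0.0]
force: [-0.1, -0.6, -0.2]
opening: 21.6
grip_force: 0.0
```

>>> drive_tool --motion '[[[0,0,0,0,0,0],[0,0,0,0,0,0],[0,0,0,0,0,0],[0,0,0,0,0,0],[0,0,0,0,0,0]]]' --jaw 255

```text
t: 6.35
position: [539.5, 170.9, 67.7]
tcp_rot: [2.224, 2.219, -0.0]
force: [0.4, -0.1, -0.2]
opening: 8.7
grip_force: 4.0
```

>>> drive_tool --motion '[[[0,0,0,0,0,0],[0,0,0,0,0,0],[0,0,0,0,0,0],[0,0,-0.1,0,0,0],[0,0,-0.2,0,0,0]]]' --jaw 0

```text
t: 6.77
position: [536.2, 170.0, 124.0]
tcp_rot: [-2.22, -2.215, 0.015]
force: [0.7, 0.1, -0.6]
opening: 39.4
grip_force: 0.0
```

>>> drive_tool --motion '[[[-0.197,0.0028,0,0,0,0],[-0.197,0.0028,0,0,0,0],[-0.197,0.0028,0,0,0,0],[-0.197,0.0028,0,0,0,0],[-0.197,0.0028,0,0,0,0]]]'

```text
t: 7.18
position: [541.5, -27.7, 128.0]
tcp_rot: [2.223, 2.219, 0.0]
force: [0.4, 0.8, -0.6]
opening: 72.6
grip_force: 0.0
```

>>> drive_tool --motion '[[[-0.197,0.0028,0,0,0,0],[-0.197,0.0028,0,0,0,0],[-0.197,0.0028,0,0,0,0],[-0.197,0.0028,0,0,0,0],[-0.197,0.0028,0,0,0,0]]]'

```text
t: 7.6
position: [543.7, -225.0, 127.9]
tcp_rot: [2.224, 2.218, 0.0]
force: [1.7, -0.0, 0.4]
opening: 91.5
grip_force: 0.0
```

>>> drive_tool --motion '[[[0,0,0,0,0,0],[0,0,0,0,0,0],[0,0,0,0,0,0],[0,0,0,0,0,0],[0,0,0,0,0,0]]]'

```text
t: 8.02
position: [544.1, -221.6, 127.8]
tcp_rot: [-2.222, -2.221, 0.0]
force: [0.5, 0.1, 0.2]
opening: 91.2
grip_force: 0.0
```

Run:
```python
from h import *
p=read_camera("scene"); S=sense(); print(S["position"],S["opening"],S["joint_pos"])
x=S["position"]; print(proj(p,x+[0,0,-25]), proj(p,[545,-222.7,58]))
i=p["img"][110:215,190:320]; cv2.imwrite("pics/hov2.png",cv2.resize(i,None,fx=5.6,fy=5.6,interpolation=cv2.INTER_CUBIC))
```

```text
[ 544.20071547 -221.63286591  127.81357708] 91.1173862646819 [-4.06356500e-01  4.28209230e-01  1.69477114e+00  7.15699656e-05
  1.01880244e+00 -4.05917625e-01]
[251.72371055 157.51192124] [251.65102227 171.74914346]
```

View pics/hov2.png

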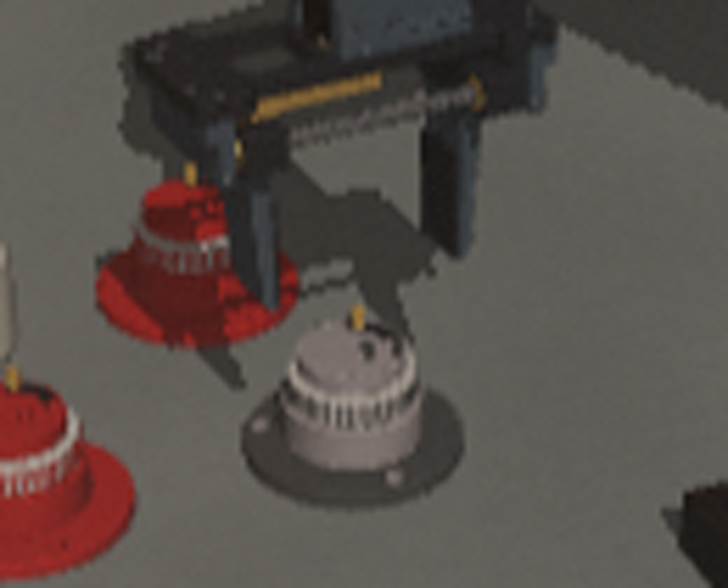

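>>> drive_tool --motion '[[[0,0,0.1,0,0,0],[0,0,0.1,0,0,0],[0,0,0.08,0,0,0],[0,0,0.04,0,0,0],[0,0,0,0,0,0]]]'

```text
t: 8.48
position: [543.1, -221.7, 62.0]
tcp_rot: [-2.22, -2.218, 0.002]
force: [-0.8, -0.3, -0.0]
opening: 91.4
grip_force: 0.0
```

>>> drive_tool --motion '[[[0,0,0,0,0,0],[0,0,0,0,0,0],[0,0,0,0,0,0],[0,0,0,0,0,0],[0,0,0,0,0,0]]]'

```text
t: 8.9
position: [544.5, -223.2, 64.5]
tcp_rot: [2.223, 2.218, 0.001]
force: [0.3, -0.5, -0.0]
opening: 91.3
grip_force: 0.0
```

>>> drive_tool --motion '[[[0,0,0,0,0,0],[0,0,0,0,0,0],[0,0,0,0,0,0],[0,0,0,0,0,0],[0,0,0,0,0,0]]]' --jaw 255 --force 3

```text
t: 9.32
position: [545.1, -223.2, 63.9]
tcp_rot: [2.223, 2.217, 0.002]
force: [2.0, 0.1, -1.2]
opening: 63.7
grip_force: 3.0
```

Run:
```python
from h import *
for k in range(4):
    S=sense(); print(S["t"],S["position"].round(2),S["force"].round(2),S["torque"].round(3),S["opening"],S["grip_force"],S["joint_pos"].round(4)); read_camera("top")
```

```text
9.3167 [ 545.14 -223.15   63.93] [ 1.99  0.11 -1.21] [-0.022 -0.446 -0.039] 63.73834491420609 3.000013343989849 [-4.0840e-01  4.9880e-01  1.7638e+00  9.0000e-04  8.7660e-01 -4.0610e-01]
9.3667 [ 545.15 -223.17   63.94] [2.77 0.57 0.33] [ 0.079 -0.511 -0.054] 63.84027535718999 2.9995116591453552 [-4.0840e-01  4.9880e-01  1.7636e+00  7.0000e-04  8.7680e-01 -4.0610e-01]
9.4167 [ 545.13 -223.16   63.95] [ 3.04 -0.25 -1.05] [ 0.012 -0.612 -0.034] 64.03731678998795 2.9997126571834087 [-4.0830e-01  4.9880e-01  1.7636e+00  6.0000e-04  8.7690e-01 -4.0600e-01]
9.4667 [ 545.12 -223.17   63.95] [ 3.43 -0.06 -1.25] [ 0.09  -0.733 -0.044] 63.58635294815619 2.999748755246401 [-4.0830e-01  4.9880e-01  1.7636e+00  6.0000e-04  8.7690e-01 -4.0600e-01]
```

>>> drive_tool --motion '[[[0,0,0,0,0,0],[0,0,0,0,0,0],[0,0,0,0,0,-0.0384],[0,0,0,0,0,-0.0384],[0,0,0,0,0,-0.0384]]]' --jaw 10

```text
t: 9.93
position: [543.1, -222.9, 63.5]
tcp_rot: [-1.779, -2.587, 0.001]
force: [0.4, 0.2, 0.8]
opening: 87.5
grip_force: 0.0
```

>>> drive_tool --motion '[[[0,0,0,0,0,-0.0384],[0,0,0,0,0,-0.0384],[0,0,0,0,0,-0.0384],[0,0,0,0,0,-0.0384],[0,0,0,0,0,-0.0384]]]'

```text
t: 10.35
position: [543.1, -223.0, 63.5]
tcp_rot: [-0.931, -2.998, 0.001]
force: [-0.0, 0.5, -0.6]
opening: 87.6
grip_force: 0.0
```

>>> drive_tool --motion '[[[0,0,0,0,0,-0.0384],[0,0,0,0,0,-0.0384],[0,0,0,0,0,-0.0384],[0,0,0,0,0,-0.0384],[0,0,0,0,0,-0.0384]]]'

```text
t: 10.77
position: [543.1, -223.0, 63.5]
tcp_rot: [0.002, -3.139, -0.001]
force: [0.2, 0.0, 0.4]
opening: 87.4
grip_force: 0.0
```

>>> drive_tool --motion '[[[0,0,0,0,0,0],[0,0,0,0,0,0],[0,0,0,0,0,0],[0,0,0,0,0,0],[0,0,0,0,0,0]]]'

```text
t: 11.18
position: [544.0, -223.0, 63.7]
tcp_rot: [-0.01, -3.141, -0.0]
force: [0.5, -0.7, 0.3]
opening: 87.8
grip_force: 0.0
```

>>> drive_tool --motion '[[[0,0,0,0,0,0],[0,0,0,0,0,0],[0,0,0,0,0,0],[0,0,0,0,0,0],[0,0,0,0,0,0]]]' --jaw 255

```text
t: 11.6
position: [544.1, -223.1, 63.8]
tcp_rot: [0.008, 3.142, -0.0]
force: [0.1, 0.7, 1.2]
opening: 63.8
grip_force: 3.0
```

Run:
```python
from h import *
for k in range(4):
    S=sense(); print(S["t"],S["position"].round(2),S["force"].round(2),S["torque"].round(3),S["opening"],S["grip_force"],S["joint_pos"].round(4)); read_camera("top")
```

```text
11.6 [ 544.12 -223.07   63.76] [0.06 0.75 1.16] [ 0.082 -0.136 -0.038] 63.79855925687032 2.9999859631061554 [-4.0860e-01  4.9870e-01  1.7645e+00 -1.0000e-04  8.7830e-01 -1.9743e+00]
11.65 [ 544.11 -223.07   63.76] [ 0.42 -0.68 -0.09] [ 0.111 -0.127 -0.002] 63.840518781420485 2.999974451959133 [-4.0860e-01  4.9870e-01  1.7645e+00 -1.0000e-04  8.7830e-01 -1.9743e+00]
11.7 [ 544.08 -223.08   63.74] [ 0.04 -0.94  0.38] [ 0.118 -0.127 -0.05 ] 63.71509516719982 3.000030554831028 [-4.0860e-01  4.9870e-01  1.7645e+00 -1.0000e-04  8.7830e-01 -1.9743e+00]
11.75 [ 544.11 -223.06   63.77] [-0.3   0.23 -0.02] [ 0.04  -0.135  0.004] 63.71505127976028 3.0000292137265205 [-4.0860e-01  4.9870e-01  1.7645e+00 -1.0000e-04  8.7830e-01 -1.9743e+00]
```

>>> drive_tool --motion '[[[0,0,0,0,0,0],[0,0,0,0,0,0],[0,0,-0.08,0,0,0],[0,0,-0.12,0,0,0],[0,0,-0.12,0,0,0]]]' --jaw 10

```text
t: 12.22
position: [543.5, -222.8, 127.7]
tcp_rot: [-0.008, -3.139, -0.001]
force: [0.3, -0.2, -0.1]
opening: 87.2
grip_force: 0.0
```

>>> drive_tool --motion '[[[0.0023,0.1971,0,0,0,0],[0.0023,0.1971,0,0,0,0],[0.0023,0.1971,0,0,0,0],[0.0023,0.1971,0,0,0,0],[0.0023,0.1971,0,0,0,0]]]' --jaw 180

```text
t: 12.63
position: [542.5, -24.3, 128.0]
tcp_rot: [0.009, 3.141, -0.0]
force: [1.0, -0.4, -0.5]
opening: 56.8
grip_force: 0.0
```

>>> drive_tool --motion '[[[0.0023,0.1971,0,0,0,0],[0.0023,0.1971,0,0,0,0],[0.0023,0.1971,0,0,0,0],[0.0023,0.1971,0,0,0,0],[0.0023,0.1971,0,0,0,0]]]'

```text
t: 13.05
position: [541.1, 173.1, 127.9]
tcp_rot: [0.008, 3.141, -0.0]
force: [1.4, -0.6, 0.4]
opening: 26.9
grip_force: 0.0
```

>>> drive_tool --motion '[[[0,0,0,0,0,0],[0,0,0,0,0,0],[0,0,0,0,0,0],[0,0,0,0,0,0],[0,0,0,0,0,0]]]'

```text
t: 13.47
position: [541.5, 169.7, 127.8]
tcp_rot: [-0.011, -3.141, 0.001]
force: [-0.7, -0.6, -0.4]
opening: 26.6
grip_force: 0.0
```

>>> drive_tool --motion '[[[0,0,0.08,0,0,0],[0,0,0.08,0,0,0],[0,0,0.08,0,0,0],[0,0,0.03,0,0,0],[0,0,0,0,0,0]]]'

```text
t: 13.88
position: [540.5, 169.8, 72.3]
tcp_rot: [-0.01, -3.138, 0.002]
force: [-0.4, -0.5, 0.3]
opening: 26.5
grip_force: 0.0
```

>>> drive_tool --motion '[[[0,0,0,0,0,0],[0,0,0,0,0,0],[0,0,0,0,0,0],[0,0,0,0,0,0],[0,0,0,0,0,0]]]'

```text
t: 14.3
position: [541.8, 171.3, 74.4]
tcp_rot: [0.008, 3.14, 0.0]
force: [-1.0, -0.7, 0.2]
opening: 26.7
grip_force: 0.0
```

>>> drive_tool --motion '[[[0.0115,0,0.015,0,0,0],[0,0,0.015,0,0,0],[0,0,0,0,0,0],[0,0,0,0,0,0],[0,0,0,0,0,0]]]'

```text
t: 14.72
position: [539.1, 171.2, 67.6]
tcp_rot: [-0.008, -3.141, 0.0]
force: [0.4, 0.4, 0.2]
opening: 27.0
grip_force: 0.0
```

>>> drive_tool --motion '[[[0,0,0,0,0,0],[0,0,0,0,0,0],[0,0,0,0,0,0],[0,0,0,0,0,0],[0,0,0,0,0,0]]]' --jaw 255 --force 12

```text
t: 15.13
position: [539.2, 171.2, 67.8]
tcp_rot: [0.008, 3.142, -0.0]
force: [-0.1, -0.0, -0.3]
opening: 8.4
grip_force: 12.0
```

>>> drive_tool --motion '[[[0,0,-0.04,0,0,0],[0,0,-0.08,0,0,0],[0,0,-0.12,0,0,0],[0,0,-0.06,0,0,0],[0,0,0,0,0,0]]]'

```text
t: 15.55
position: [541.1, 171.8, 131.2]
tcp_rot: [0.008, 3.135, 0.003]
force: [1.0, 0.4, -0.4]
opening: 8.7
grip_force: 12.0
```

>>> drive_tool --motion '[[[0.0047,-0.15,0,0,0,0],[0.0047,-0.1962,0,0,0,0],[0.0047,-0.1962,0,0,0,0],[0.0047,-0.1962,0,0,0,0],[0.0047,-0.1962,0,0,0,0]]]'

```text
t: 15.97
position: [532.7, -17.3, 127.2]
tcp_rot: [-0.006, -3.141, 0.0]
force: [1.1, -0.6, 0.3]
opening: 8.0
grip_force: 12.0
```

>>> drive_tool --motion '[[[0.0047,-0.1962,0,0,0,0],[0.0047,-0.1962,0,0,0,0],[0.0047,-0.1962,0,0,0,0],[0.0047,-0.1962,0,0,0,0],[0.0047,-0.1962,0,0,0,0]]]'

```text
t: 16.38
position: [527.0, -213.7, 127.2]
tcp_rot: [-0.008, -3.141, -0.001]
force: [0.6, 0.4, -0.3]
opening: 8.4
grip_force: 12.0
```

>>> drive_tool --motion '[[[0,-0.0462,0,0,0,0],[0,0,0,0,0,0],[0,0,0,0,0,0],[0,0,0,0,0,0],[0,0,0,0,0,0]]]'

```text
t: 16.8
position: [527.7, -219.4, 127.6]
tcp_rot: [-0.005, -3.141, -0.001]
force: [1.2, 0.3, 0.3]
opening: 8.0
grip_force: 12.0
```

>>> drive_tool --motion '[[[0,0,0,0,0,0],[0,0,0,0,0,0],[0,0,0,0,0,0],[0,0,0,0,0,0],[0,0,0,0,0,0]]]'

```text
t: 17.22
position: [527.9, -220.9, 127.8]
tcp_rot: [0.007, 3.141, -0.0]
force: [0.5, -0.5, -0.5]
opening: 8.7
grip_force: 12.0
```

>>> drive_tool --motion '[[[-0.009,0,0.04,0,0,0],[0,0,0.04,0,0,0],[0,0,0.015,0,0,0],[0,0,0,0,0,0],[0,0,0,0,0,0]]]'

```text
t: 17.63
position: [529.3, -221.1, 108.1]
tcp_rot: [-0.008, -3.14, -0.001]
force: [0.2, 0.1, -0.9]
opening: 8.2
grip_force: 12.0
```

>>> drive_tool --motion '[[[0,0,0,0,0,0],[0,0,0,0,0,0],[0,0,0,0,0,0],[0,0,0,0,0,0],[0,0,0,0,0,0]]]'

```text
t: 18.05
position: [529.7, -221.2, 109.0]
tcp_rot: [0.008, 3.141, -0.0]
force: [0.1, -0.2, -0.3]
opening: 8.3
grip_force: 12.0
```

Run:
```python
from h import *
p=read_camera("scene"); S=sense(); print(S["position"],S["opening"],S["joint_pos"])
i=p["img"][140:210,200:300]; cv2.imwrite("pics/hov3.png",cv2.resize(i,None,fx=8,fy=8,interpolation=cv2.INTER_CUBIC))
```

```text
[ 529.65260454 -221.21699917  108.90271352] 8.442964992374025 [-4.15624575e-01  4.28661266e-01  1.75045655e+00 -1.18712312e-04
  9.62142533e-01 -1.98143436e+00]
```

View pics/hov3.png

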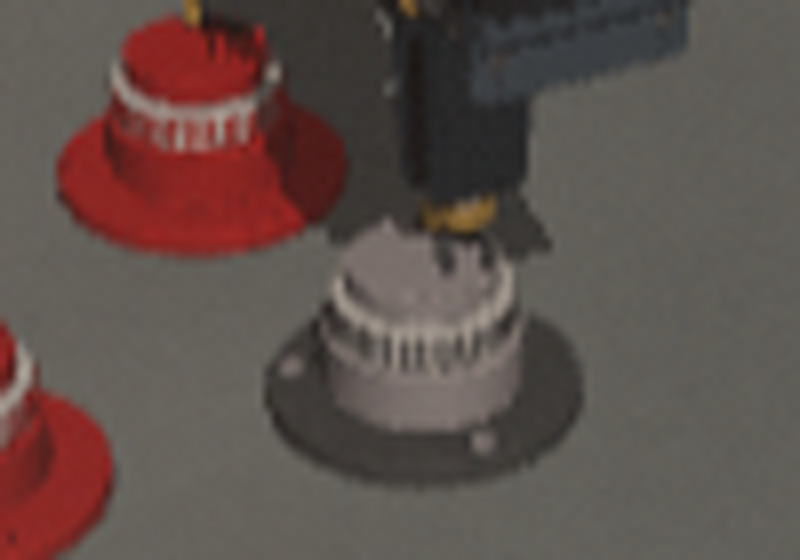

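>>> drive_tool --motion '[[[0,0,0.015,0,0,0],[0,0,0.015,0,0,0],[0,0,0.015,0,0,0],[0,0,0.01,0,0,0],[0,0,0,0,0,0]]]'

```text
t: 18.52
position: [529.2, -221.0, 97.0]
tcp_rot: [-0.008, -3.14, -0.001]
force: [0.7, 0.4, 0.2]
opening: 8.6
grip_force: 12.0
```

>>> drive_tool --motion '[[[0,0,0,0,0,0],[0,0,0,0,0,0],[0,0,0,0,0,0],[0,0,0,0,0,0],[0,0,0,0,0,0]]]'

```text
t: 18.93
position: [529.7, -221.2, 97.9]
tcp_rot: [0.008, 3.141, -0.0]
force: [-0.4, 0.1, -0.5]
opening: 8.2
grip_force: 12.0
```

>>> drive_tool --motion '[[[0,0,0.004,0,0,0],[0,0,0.004,0,0,0],[0,0,0.0015,0,0,0],[0,0,0,0,0,0],[0,0,0,0,0,0]]]'

```text
t: 19.35
position: [529.6, -221.2, 95.8]
tcp_rot: [0.008, 3.142, -0.0]
force: [-0.2, 0.1, -0.8]
opening: 8.2
grip_force: 12.0
```

>>> drive_tool --motion '[[[0,0,0,0,0,0],[0,0,0,0,0,0],[0,0,0,0,0,0],[0,0,0,0,0,0],[0,0,0,0,0,0]]]'

```text
t: 19.77
position: [529.6, -221.2, 95.8]
tcp_rot: [0.008, 3.142, -0.0]
force: [-0.7, 0.0, 0.3]
opening: 8.4
grip_force: 12.0
```

>>> drive_tool --motion '[[[0,0,0.0025,0,0,0],[0,0,0,0,0,0],[0,0,0,0,0,0],[0,0,0,0,0,0],[0,0,0,0,0,0]]]'

```text
t: 20.18
position: [529.7, -221.2, 95.7]
tcp_rot: [0.008, 3.141, -0.0]
force: [-1.2, 1.1, 4.4]
opening: 8.6
grip_force: 12.0
```

Run:
```python
from h import *
F=[]
for k in range(4):
    S=sense(); F.append(S["force"]); read_camera("top")
print(S["position"],np.mean(F,0))
```

```text
[ 529.72034145 -221.21961042   95.6739186 ] [-1.2221409   0.79543923  4.43998673]
```

>>> drive_tool --motion '[[[0,0,0,0,0,0],[0,0,0,0,0,0],[0,0,0,0,0,0],[0,0,0,0,0,0],[0,0,0,0,0,0]]]' --jaw 195

```text
t: 20.8
position: [529.5, -221.2, 95.0]
tcp_rot: [-0.008, -3.141, -0.0]
force: [0.3, 0.4, -0.8]
opening: 21.5
grip_force: 0.0
```

>>> drive_tool --motion '[[[0,0,-0.05,0,0,0],[0,0,-0.1,0,0,0],[0,0,-0.15,0,0,0],[0.0,0,0,0,0,0],[0,0,0,0,0,0]]]'

```text
t: 21.22
position: [530.8, -221.7, 157.8]
tcp_rot: [0.008, 3.137, -0.003]
force: [-0.8, 0.0, -0.6]
opening: 21.6
grip_force: 0.0
```

Run:
```python
from h import *
p=read_camera("scene"); S=sense(); print(S["position"],S["opening"],S["t"])
i=p["img"][140:205,210:300]; cv2.imwrite("pics/pl.png",cv2.resize(i,None,fx=8,fy=8,interpolation=cv2.INTER_CUBIC))
```

```text
[ 529.80889036 -221.29637845  156.30029293] 21.226146917939083 21.2667
```

View pics/pl.png

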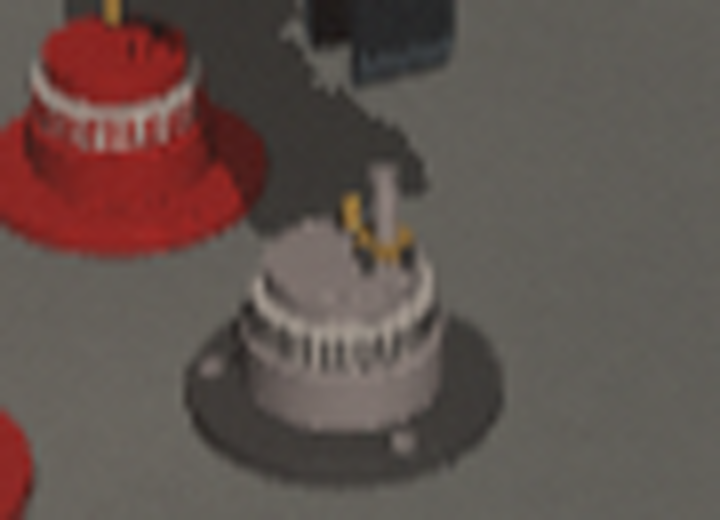

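>>> drive_tool --motion '[[[0,0,0,0,0,0],[-0.04,-0.005,0,0,0,0],[-0.037,-0.004,0,0,0,0],[0,0,0,0,0,0],[0,0,0,0,0,0]]]' --jaw 0

```text
t: 21.68
position: [545.5, -223.1, 154.6]
tcp_rot: [-0.007, -3.141, -0.0]
force: [-0.9, -0.4, 0.3]
opening: 52.1
grip_force: 0.0
```

>>> drive_tool --motion '[[[0,0,0,0,0,0],[0,0,0,0,0,0],[0,0,0,0,0,0],[0,0,0,0,0,0],[0,0,0,0,0,0]]]'

```text
t: 22.1
position: [544.9, -223.0, 155.4]
tcp_rot: [0.008, 3.142, -0.0]
force: [0.5, 0.3, -0.5]
opening: 85.3
grip_force: 0.0
```

>>> drive_tool --motion '[[[0,0,0.1,0,0,0],[0,0,0.12,0,0,0],[0,0,0.12,0,0,0],[0,0,0.08,0,0,0],[0,0,0.03,0,0,0]]]'

```text
t: 22.52
position: [543.4, -222.4, 62.8]
tcp_rot: [-0.008, -3.137, -0.003]
force: [-0.9, 0.9, 0.4]
opening: 91.5
grip_force: 0.0
```

>>> drive_tool --motion '[[[0,0,0,0,0,0],[0,0,0,0,0,0],[0,0,0,0,0,0],[0,0,0,0,0,0],[0,0,0,0,0,0]]]'

```text
t: 22.93
position: [545.6, -223.3, 66.5]
tcp_rot: [0.008, 3.139, -0.002]
force: [0.2, 0.3, -0.6]
opening: 91.6
grip_force: 0.0
```

>>> drive_tool --motion '[[[0,0,0,0,0,0],[0,0,0,0,0,0],[0,0,0,0,0,0],[0,0,0,0,0,0],[0,0,0,0,0,0]]]'

```text
t: 23.35
position: [545.0, -223.1, 65.4]
tcp_rot: [0.008, 3.142, -0.0]
force: [-0.2, -0.4, -0.2]
opening: 91.1
grip_force: 0.0
```

>>> drive_tool --motion '[[[-0.001,0,0.01,0,0,0],[0,0,0.01,0,0,0],[0,0,0,0,0,0],[0,0,0,0,0,0],[0,0,0,0,0,0]]]'

```text
t: 23.77
position: [545.2, -223.1, 61.3]
tcp_rot: [-0.008, -3.141, 0.0]
force: [-0.1, -0.4, 0.7]
opening: 91.2
grip_force: 0.0
```

>>> drive_tool --motion '[[[0,0,0,0,0,0],[0,0,0,0,0,0],[0,0,0,0,0,0],[0,0,0,0,0,0],[0,0,0,0,0,0]]]' --jaw 255 --force 40

```text
t: 24.18
position: [545.2, -223.1, 61.4]
tcp_rot: [0.008, 3.141, -0.0]
force: [-0.0, -0.1, -1.2]
opening: 63.1
grip_force: 40.0
```

```bash
cat > f.py <<'E'
from h import *
F=[];T=[]
for k in range(8):
    S=sense(); F.append(S["force"]);T.append(S["torque"]); read_camera("top")
m=R.from_rotvec(S["tcp_rot"]).as_matrix()
print("t",S["t"],"pos",S["position"].round(2),"F",np.mean(F,0).round(2),"T",np.mean(T,0).round(3),"sd",np.std(T,0).round(3),"yaw",np.arctan2(m[1,0],m[0,0]).round(4),"q6",S["joint_pos"][5].round(4),"tau6",S["joint_torque"][5].round(3),"op",round(S["opening"],2))
E
python3 f.py
```

```text
t 24.5333 pos [ 545.25 -223.07   61.42] F [ 0.08 -0.07  0.05] T [ 0.102 -0.135 -0.003] sd [0.019 0.022 0.027] yaw 3.1367 q6 -1.9737 tau6 -0.003 op 62.99
```

>>> drive_tool --motion '[[[0,0,0,0,0,0.025],[0,0,0,0,0,0.025],[0,0,0,0,0,0.025],[0,0,0,0,0,0.025],[0,0,0,0,0,0.025]]]'

```text
t: 25.0
position: [545.2, -223.0, 61.4]
tcp_rot: [0.625, 3.079, -0.001]
force: [0.5, 0.1, 0.7]
opening: 62.5
grip_force: 40.0
```

```bash
cat > g.py <<'E'
from h import *
T=[];t0=None
for k in range(6):
    S=sense(); T.append(S["torque"][2]); read_camera("top")
S=sense(); m=R.from_rotvec(S["tcp_rot"]).as_matrix()
print("t",S["t"].__round__(2),"pos",S["position"].round(2),"F",S["force"].round(1),"Tz",np.round(T,3),"mean last4",np.mean(T[2:]).round(3),"turn",round((3.1367-np.arctan2(m[1,0],m[0,0]))%6.2832,4),"op",round(S["opening"],2))
E
python3 g.py
```

```text
t 25.3 pos [ 545.21 -223.06   61.38] F [0.4 0.6 0.8] Tz [ 0.374  0.008 -0.087 -0.022 -0.041  0.027] mean last4 -0.031 turn 0.3915 op 62.79
```

>>> drive_tool --motion '[[[0,0,0,0,0,0.005],[0,0,0,0,0,0.005],[0,0,0,0,0,0.005],[0,0,0,0,0,0.005],[0,0,0,0,0,0.005]]]'

```text
t: 25.72
position: [545.2, -223.1, 61.4]
tcp_rot: [0.743, 3.052, -0.0]
force: [0.1, -1.0, 1.8]
opening: 62.9
grip_force: 40.0
```

```bash
python3 g.py
```

```text
t 26.02 pos [ 545.25 -223.06   61.4 ] F [-0.   0.4  1. ] Tz [0.297 0.222 0.16  0.149 0.159 0.091] mean last4 0.14 turn 0.4715 op 62.8
```

>>> drive_tool --motion '[[[0,0,0,0,0,0.006],[0,0,0,0,0,0.006],[0,0,0,0,0,0.006],[0,0,0,0,0,0.006],[0,0,0,0,0,0.006]]]'

```text
t: 26.43
position: [545.3, -223.1, 61.4]
tcp_rot: [0.887, 3.014, -0.0]
force: [0.9, -0.1, 0.9]
opening: 62.9
grip_force: 40.0
```

```bash
python3 g.py
```

```text
t 26.73 pos [ 545.24 -223.05   61.37] F [0.3 0.5 1.5] Tz [0.26  0.146 0.208 0.126 0.119 0.132] mean last4 0.146 turn 0.566 op 62.86
```

>>> drive_tool --motion '[[[0,0,0,0,0,0.006],[0,0,0,0,0,0.006],[0,0,0,0,0,0.006],[0,0,0,0,0,0.006],[0,0,0,0,0,0.006]]]'

```text
t: 27.15
position: [545.2, -223.0, 61.4]
tcp_rot: [1.028, 2.969, -0.0]
force: [1.1, 1.1, 2.2]
opening: 62.8
grip_force: 40.0
```

```bash
python3 g.py
```

```text
t 27.45 pos [ 545.23 -223.07   61.37] F [0.8 0.7 1.9] Tz [0.319 0.172 0.164 0.154 0.117 0.088] mean last4 0.131 turn 0.6602 op 62.86
```

>>> drive_tool --motion '[[[0,0,0,0,0,0.006],[0,0,0,0,0,0.006],[0,0,0,0,0,0.006],[0,0,0,0,0,0.006],[0,0,0,0,0,0.006]]]'

```text
t: 27.87
position: [545.2, -223.1, 61.4]
tcp_rot: [1.166, 2.917, -0.0]
force: [0.7, 0.4, 1.8]
opening: 62.6
grip_force: 40.0
```

```bash
python3 g.py
```

```text
t 28.17 pos [ 545.25 -223.09   61.37] F [ 0.6 -0.2  1.9] Tz [0.415 0.286 0.185 0.146 0.189 0.171] mean last4 0.173 turn 0.7544 op 62.59
```

>>> drive_tool --motion '[[[0,0,0,0,0,0.0035],[0,0,0,0,0,0.0035],[0,0,0,0,0,0.0035],[0,0,0,0,0,0.0035],[0,0,0,0,0,0]]]'

```text
t: 28.58
position: [545.2, -223.1, 61.4]
tcp_rot: [1.229, 2.891, -0.0]
force: [0.5, 0.2, 1.9]
opening: 63.1
grip_force: 40.0
```

```bash
sed -i 's/range(6)/range(8)/; s/mean last4/mean/' g.py; python3 g.py
```

```text
t 28.98 pos [ 545.26 -223.09   61.4 ] F [0.2 0.  2. ] Tz [0.309 0.334 0.263 0.261 0.3   0.241 0.313 0.269] mean 0.275 turn 0.7981 op 62.86
```

```bash
sed -i 's/range(8)/range(20)/' g.py; python3 g.py
```

```text
t 29.98 pos [ 545.25 -223.09   61.4 ] F [0.6 1.3 1.8] Tz [0.28  0.2   0.306 0.266 0.201 0.331 0.314 0.271 0.287 0.299 0.287 0.307
 0.264 0.302 0.334 0.283 0.297 0.303 0.255 0.335] mean 0.291 turn 0.798 op 63.51
```

>>> drive_tool --motion '[[[0,0,0,0,0,0],[0,0,0,0,0,0],[0,0,0,0,0,0],[0,0,0,0,0,0],[0,0,0,0,0,0]]]' --jaw 0

```text
t: 30.4
position: [544.9, -223.0, 61.1]
tcp_rot: [-1.228, -2.891, 0.0]
force: [-0.1, 0.4, 0.4]
opening: 90.3
grip_force: 0.0
```

>>> drive_tool --motion '[[[0,0,-0.05,0,0,0],[0,0,-0.12,0,0,0],[0,0,-0.18,0,0,0],[0,0,-0.18,0,0,0],[0,0,-0.12,0,0,0]]]'

```text
t: 30.82
position: [546.1, -223.5, 195.6]
tcp_rot: [1.226, 2.887, -0.0]
force: [0.4, -1.0, 1.5]
opening: 91.2
grip_force: 0.0
```

>>> drive_tool --motion '[[[0,0,0,0,0,0],[0,0,0,0,0,0],[0,0,0,0,0,0],[0,0,0,0,0,0],[0,0,0,0,0,0]]]'

```text
t: 31.23
position: [544.4, -222.7, 189.9]
tcp_rot: [-1.226, -2.889, 0.0]
force: [-0.4, 0.4, 0.0]
opening: 91.6
grip_force: 0.0
```

Run:
```python
from h import *
p=read_camera("scene"); S=sense(); print(S["position"],S["opening"],S["t"],S["force"],S["torque"])
i=p["img"][140:205,210:300]; cv2.imwrite("pics/end.png",cv2.resize(i,None,fx=8,fy=8,interpolation=cv2.INTER_CUBIC))
```

```text
[ 544.60221215 -222.81411474  190.03107244] 91.37036126725882 31.2833 [ 0.14513406  0.11779308 -0.08329652] [-0.04524512 -0.13380682  0.01373071]
```

View pics/end.png

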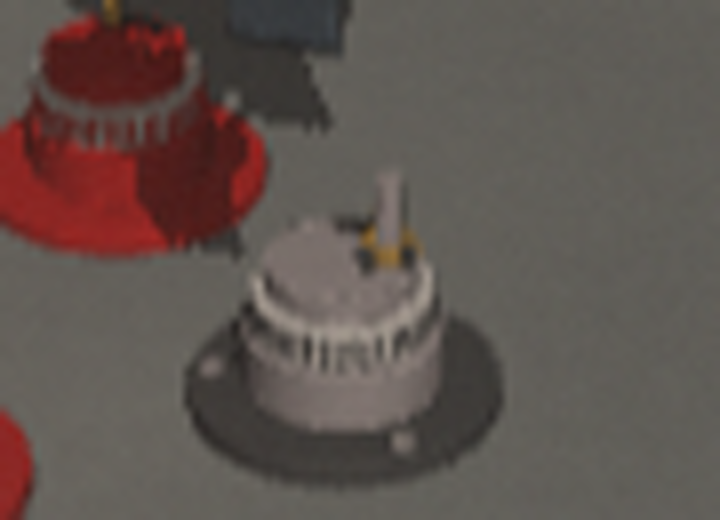

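The wheel stands upright against both dark posts (365,258 and 408,255). The pin has swung behind it, its empty slot showing at (350,225), and the hand is clear. I'm handing in.

```bash
python3 -c "
from cell import *
print(sign_off())"
```

```text
the job is handed in; nothing more can be done
None
```

The wheel stands pinion up on the steel clamp, pressed against both posts at about 10 N as estimated from the wrist torque (roughly 9 to 13 N; the text's widest drag and gain limits would allow up to 16 N). The ring is released, the hand is clear, and the job is handed in at about 31 s.

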